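# Clamp the stuck jar and unscrew its cap

## Task

The cap of the jar standing in the bench clamp is stuck. Throw the clamp's lever from the white notch across into the red notch until it clicks home, so that the jaw grips the jar; then unscrew the cap anticlockwise just until the thread lets go, without the jar turning with it or the cap being wound on, and lift it straight up. Finish while holding the cap still and level over the open jar, about 2 cm above its mouth, with the jar still locked in the clamp and everything else on the table left where it was.

Things in the scene. Friction and masses are not known exactly. Their poses are not given: they have to be found in the camera images.
- clamp: bench clamp for jars, fixed; grey base 116 (x) by 256 mm (y from -178 to +78), 10 thick; origin on the table under the middle of the jar seat. Clamps along its y: fixed blue V jaw at +y, moving one at -y (tops 54 mm above the table). Lever pivot at y = -105 mm, with a steel notch quadrant 44 to 60 mm from it (28 mm high). It is at most 12 degrees askew to the robot's axes
- clamp_seat (a point): middle of the clamp's round jar seat, 12 mm above the table; the closed jaws centre the jar's axis here
- clamp_lever (a joint): lever angle, rad, clockwise from above. 0: white notch (open; lever along -50 degrees in the clamp's frame, +x towards +y); 1.396: red notch (locked; -130 degrees). Starts at 0 to 0.2. A sprung ball clicks into each notch and centres the lever there from within 0.06 rad; hard stops 0.03 past. 5 to 8 N at the grip moves it; between notches it may spring back
- lever_grip (a point): upright black cylindrical grip at the lever's end, 22 mm in diameter, 48 to 88 mm above the table, 100 mm from the pivot; this point is on its axis, 70 mm up. The lever's flat bar under it has its top at 48 mm; a small button 52 mm from the pivot reaches 62 mm. The grip does not spin on the lever but fingers slip round it
- jar: glass jar with pale green petals, loose, 60 mm across, 71 mm tall without the cap, 0.3 kg, on the clamp's seat; origin at the middle of its underside, z up. In the open jaws it has a few mm of play and would turn with the cap; closing the clamp pushes it up to 4 mm along the clamp's +y
- jar_rim (a point): middle of the jar's mouth, in the plane of its rim (71 mm above its underside)
- jar_side (a point): point on the jar's wall, 30 mm from its axis along the jar's x axis, 30 mm up: shows whether the jar turns
- cap: brown screw cap of the jar, loose, 60 mm across, 16 mm high, 0.05 kg; origin at the middle of its lower edge, z up. Screwed on, its lower edge is 8 mm below the jar's rim and its top 8 mm above (91 mm above the table). Tight: about 0.5 N m starts it; anticlockwise from above loosens. Three lugs hold it down till the thread lets go; then its liner springs it up 3 mm (up to 8 N)
- cap_edge (a point): point on the cap's side, 30 mm from its axis along the cap's x axis, 8 mm above its lower edge. Its bearing about the jar's axis from the jar's x axis tells the thread: -1.13 to -0.98 rad at the start, lets go at about +0.05 (1.03 to 1.18 rad of turning), lifts straight off from there to +0.7; at +0.74 a cap still seated runs into the next thread
- clamp_pad: moving rubber-lined V jaw on its spring, 50 mm wide; closes along the clamp's +y and presses the jar with about 50 N when the lever is in the red notch. Origin: as the clamp's, moved by the jaw's travel
- beaker: clear beaker, 88 mm across, 99 mm tall, to one side; origin at the middle of its underside
- gold_jar: another jar, closed, gold lid, 72 mm across, 93 mm tall, to one side (not the jar of the job); origin at the middle of its underside
- tub: white lidded tub, 127 x 183 x 54 mm, right; origin at the middle of its underside
- amber_a: dark bottle, 45 mm across, 104 mm tall, right; origin at the middle of its underside
- amber_b: dark bottle, 45 mm across, 104 mm tall, right; origin at the middle of its underside
- scoop: orange measuring scoop lying down, 131 x 55 x 24 mm, right; origin at the middle of its underside
Mind the look-alikes: they are no part of the job. Leave any purple look-alike of the cap alone.

How it is judged (in metres and radians):
On the way, in this order (a step that is already met when the one before it is completed fails the run):
1. the lever rests in the red notch and the jaw grips the jar (value of joint clamp_lever between 1.33 and 1.46 rad and contact force between jar and clamp_pad above 15 N and z of cap in the frame of jar_rim below -0.003 m), for 0.3 s.
2. the fingers turn the cap, still on the jar, until the thread has let go (contact force between the fingers and cap above 1 N and x of cap_edge in the frame of jar above 0.022 m and y of cap_edge in the frame of jar above -0.002 m and z of cap in the frame of jar_rim below -0.002 m), for 0.02 s.
3. the cap is lifted off (contact force between the fingers and cap above 1 N and z of cap in the frame of jar_rim above 0.004 m), for 0.1 s.
At the end, for the whole second after the job is handed in: Lever in the red notch (1.33 to 1.46 rad), jaw pressing the jar with over 15 N, jar upright on its seat within 5 mm of its middle; fingers hold the cap at rest, touching nothing else, level within 10 degrees, within 12 mm of the jar's axis, its lower edge 8 to 40 mm above the rim (value of joint clamp_lever between 1.33 and 1.46 rad and contact force between jar and clamp_pad above 15 N and contact force between the fingers and cap above 1 N and contact force between cap and jar below 0.2 N and contact force between cap and clamp below 0.2 N and z of cap in the frame of jar_rim between 0.008 and 0.04 m and horizontal distance between cap and jar_rim below 0.012 m and angle between cap's own z axis and vertical below 0.17 rad and linear speed of cap below 0.02 m/s and angle between jar's own z axis and vertical below 0.08 rad and height (world z) of jar below 0.016 m and horizontal distance between jar and clamp below 0.005 m); the arm keeps its last pose, push and grip.
It fails at once if the jar turned with the cap or was shoved about (a point on its wall moved more than 14 mm) (distance of jar_side from where it was at the start of the episode above 0.014 m).
It fails at once if the jar was lifted or tipped (height (world z) of jar above 0.02 m or angle between jar's own z axis and vertical above 0.15 rad).
It fails at once if the cap was wound on, more than about a quarter turn past the point where the thread lets go (y of cap_edge in the frame of jar above 0.012 m and x of cap_edge in the frame of jar below 0 m).
It fails at once if something else on the table was moved more than 30 mm (distance of any of beaker, gold_jar, tub, amber_a, amber_b, scoop from where it was at the start of the episode above 0.03 m).
It also fails if it takes over 58 s, if anything falls off the work surface, if the arm or the gripper's body presses on something with over 40 N, if the wrist force passes 120 N, or if a joint passes its speed limit or range.

## Robot

A 6-joint arm with a two-finger parallel gripper is mounted at the origin on a cart in front of the work surface, level with it; the furniture and walls round the work are solid. World frame = base frame: x ahead of the robot, y to its left, z up, the work surface at z = 0. Lengths are in m, angles in degrees, forces in N, time in s.
With the tool pointing down it reaches from about 0.4 to 0.825 m from the base axis. Payload 7 kg.
Tool frame: the origin (TCP) lies midway between the tips of the shut fingers; the grasp point (between the pads) lies 19 mm behind it; z points along the fingers, y is the line along which they close (so a half turn about z gives the same grasp; the last joint's range is limited). The gripper opens to 88 mm and grips with 3 to 60 N. Pads are 19 mm wide; open, the fingers measure 130 mm over their backs; the gripper's body (78 mm by 193 mm) begins 47 mm behind the grasp point.
Start: joints at [90.476, 20.546, 0.682, 0, -70.136, -16.507], TCP at [0.186, 0.649, 0.227] pointing down, gripper open.
Joint ranges: [-176.03, 176.03], [-82.01, 121.73], [-58.28, 71.71], [-173.87, 95.51], [-174.79, -0.11], [-173.66, 173.66]. Speed limits (degrees/s): [136.94, 136.94, 172.46, 180, 180, 180].

## Interface

Orientations are given as [roll, pitch, yaw] about the fixed x, y, z axes, in that order (R = Rz(yaw) Ry(pitch) Rx(roll)).
In Python, from plant import ctrl gives the robot as it stands. The module is installed in compiled form; this text tells all that it offers.
- The arm moves only by the tool send_rows, never from a script. Its argument "plan" is a list that holds one entry, the list of rows, each a list of 6 numbers: the shift along the tool's x, y, z in fractions of the full range, 1 being 1 m, then the turn, a rotation vector about the tool's x, y, z in shares of 120 degrees (1.0 is 120 degrees). A call has 1 to 8 rows; each row is the pose to reach, as a shift and turn from the pose commanded when the call began, along the tool's axes at that moment; what a row does not reach only later rows make up. A row lasts 1/12 s, in which the tool goes at most 41.7 mm and 7.16 degrees, less where a joint would pass 70% of its speed; a pose out of reach is approached as far as the arm can. Shift and turn numbers lie between -1 and 1, and a call with a number outside is refused. A call with a gripper value outside its range is refused whole. "fingers" is the opening, from 0 (shut) to 1 (fully open), set as the call begins (left out, the last holds). The fingers move at their own pace and stop on an object; the grip force is fixed at half the most. Time passes only in rows, so rows that repeat a pose let the fingers close. It gives the time, the measured TCP pose, the force, the opening and the grip force at its end, in the units of the state.
- ctrl.get_obs(): the state, without advancing time (a new reading comes with each control period).
- ctrl.snapshot(name): name is "side" or "top" or "wrist"; returns a dict with "img" (400x640x3 uint8, red, green, blue), "K" (3x3 intrinsics, pixels), "pose" (4x4, takes a point from camera to world coordinates). Camera axes: x right, y down, z forward; pixel columns grow to the right and rows downward; lengths in m; the calibration is good to about 2 mm. The wrist camera is an equidistant fisheye: a pixel r from the principal point sees the ray r / f radians off the axis. A picture is of the moment at which its call begins. There is no depth.
- ctrl.close_job(): hands the job in; it is judged then, once.
The state is a dict: "clock": time; "joint_pos": joint angles; "qvel": joint speeds; "tau": joint torques, N m; "tool_pos": TCP position; "orientation": TCP orientation; "force": force on the tool from outside, world axes, zero at the start; "moment": the same for the moment, N m; "opening": finger opening in m; "gripper_force": force on a finger pad.
Only numpy, scipy, OpenCV 4.12 (cv2) and the standard library are available. Lean on these libraries where they do the work, as an engineer would, in place of code of your own. Each camera call takes 0.05 s, during which the arm holds its last target. There are 200 camera calls.

## Working session

There is one attempt and no reset: what is moved stays moved. The work goes in short steps, Python scripts to look and compute and a tool call to move; the robot and the scene stay as the last step left them, time stands still between calls to the robot, and variables do not carry over. Pictures are saved under pics/ and viewed, at most 10 in all, crops included, and the job is handed in when it is done.

Besides the shell and the picture viewer there is one more tool, called after "Call:" as name(argument=value, ...), one argument or row to a line, values as JSON. send_rows: Moves the arm, as the interface text tells. Its arguments: {"type":"object","properties":{"plan":{"type":"array","items":{"type":"array","items":{"type":"array","items":{"type":"number"}}}},"fingers":{"type":"number"}},"required":["plan"]}

```bash
mkdir -p pics; python3 - <<'E'
from plant import ctrl
import cv2,numpy as np,pickle
o=ctrl.get_obs(); print(o)
d={}
for n in("side","top","wrist"):
    s=ctrl.snapshot(n); d[n]=s; cv2.imwrite(f"pics/{n}0.png",s["img"][:,:,::-1])
    print(n,s["K"].tolist(),np.round(s["pose"],4).tolist())
pickle.dump(d,open("s0.pkl","wb"))
E
```

```text
{'clock': 0.0, 'joint_pos': array([ 9.04758286e+01,  2.05913210e+01,  6.31583524e-01, -2.22318070e-02,
       -7.01398454e+01, -1.65063172e+01]), 'qvel': array([-0.0244407 , -0.06617513,  0.01015994, -0.01995012, -0.04365087,
       -0.00925892]), 'tau': array([-6.83139187e-04, -5.82720852e+01,  2.93073517e+01,  6.99724406e+00,
        7.07796498e-03, -1.50551791e-04]), 'tool_pos': array([0.18628517, 0.64822239, 0.22560075]), 'orientation': array([ 1.79898583e+02, -8.25872783e-03, -1.60380521e+01]), 'force': array([-0.59689043, -0.50635099,  0.39483738]), 'moment': array([-0.03002784, -0.03864562,  0.02196402]), 'gripper_force': 0.0, 'opening': 0.08775364101906155}
side [[488.945140736003, 0.0, 324.67724812732916], [0.0, 488.945140736003, 196.8640508310009], [0.0, 0.0, 1.0]] [[-0.9402, -0.2259, 0.2549, 0.1566], [-0.3397, 0.5697, -0.7484, 1.2151], [0.0239, -0.7902, -0.6124, 1.0894], [0.0, 0.0, 0.0, 1.0]]
top [[392.03903631602736, 0.0, 319.7687868223484], [0.0, 392.03903631602736, 200.7364428623549], [0.0, 0.0, 1.0]] [[0.0273, -0.9916, 0.1267, 0.4111], [-0.9996, -0.0271, 0.0028, -0.0412], [0.0007, -0.1267, -0.9919, 1.3267], [0.0, 0.0, 0.0, 1.0]]
wrist [[309.70691628693146, 0.0, 315.8832523071512], [0.0, 309.70691628693146, 198.2790985209791], [0.0, 0.0, 1.0]] [[-0.2765, -0.9291, -0.2456, 0.252], [-0.961, 0.2679, 0.0682, 0.6294], [0.0024, 0.2549, -0.967, 0.383], [0.0, 0.0, 0.0, 1.0]]
```

View pics/top0.png

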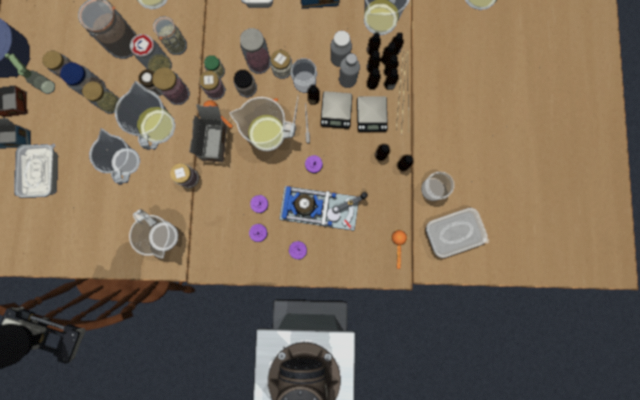

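View pics/side0.png

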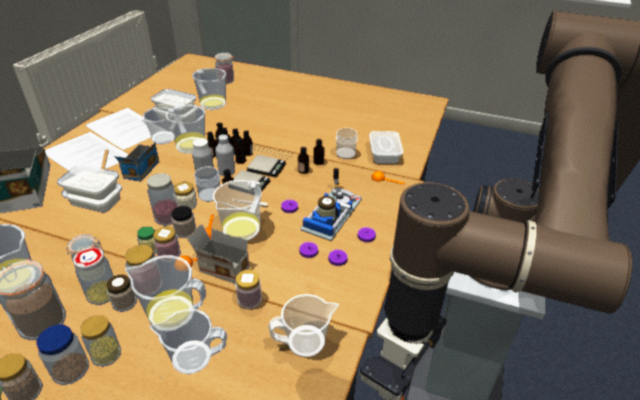

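Top view: clamp with the brown cap at about (305,205) and the lever with black grip at about (363,197). The purple look-alike discs are at (314,164), (259,204), (258,233) and (298,250). The brown cap in the blue jaws fits the description. I'll confirm with a crop and measure roughly.

```bash
cat > h.py <<'E'
import cv2,numpy as np
from plant import ctrl
from scipy.spatial.transform import Rotation as R
def ray(s,u,v,fish=False):
    K=s["K"];x=(u-K[0,2])/K[0,0];y=(v-K[1,2])/K[1,1]
    if fish:
        r=np.hypot(x,y); d=np.array([x/r*np.sin(r),y/r*np.sin(r),np.cos(r)]) if r>0 else np.array([0,0,1.])
    else: d=np.array([x,y,1.])
    P=s["pose"]; return P[:3,3],P[:3,:3]@d
def onz(s,u,v,z,fish=False):
    o,d=ray(s,u,v,fish); return o+d*(z-o[2])/d[2]
def proj(s,p,fish=False):
    P=s["pose"];K=s["K"];c=P[:3,:3].T@(np.asarray(p)-P[:3,3])
    if fish:
        r=np.hypot(c[0],c[1]);th=np.arctan2(r,c[2]);c=np.array([c[0]/r*th,c[1]/r*th,1])
    return K[0,0]*c[0]/c[2]+K[0,2],K[1,1]*c[1]/c[2]+K[1,2]
def delta(target,rpy):
    """shift cm, turn deg (tool axes) from the measured pose"""
    o=ctrl.get_obs();R0=R.from_euler('xyz',o["orientation"],degrees=True)
    R1=R.from_euler('xyz',rpy,degrees=True)
    return np.round(R0.inv().apply(np.array(target)-o["tool_pos"])*100,2),np.round((R0.inv()*R1).as_rotvec(degrees=True),2)
E
python3 - <<'E'
from h import *;import pickle
d=pickle.load(open("s0.pkl","rb"));t=d["top"]
c=t["img"][170:250,240:400,::-1];cv2.imwrite("pics/c0.png",cv2.resize(c,None,fx=5,fy=5,interpolation=cv2.INTER_CUBIC))
print(onz(t,305,205,.091),onz(t,363,197,.088),onz(t,282,205,0),onz(t,355,210,0))
print("tool up delta to above clamp",delta([.5,0,.35],[180,0,-16]))
E
```

```text
[0.55402839 0.00873774 0.091     ] [ 0.58510585 -0.17522506  0.088     ] [0.56241317 0.09073597 0.        ] [ 0.55209148 -0.1581354   0.        ]
tool up delta to above clamp (array([ 48.06,  53.67, -12.34]), array([ 0.07, -0.  , -0.04]))
```

View pics/c0.png

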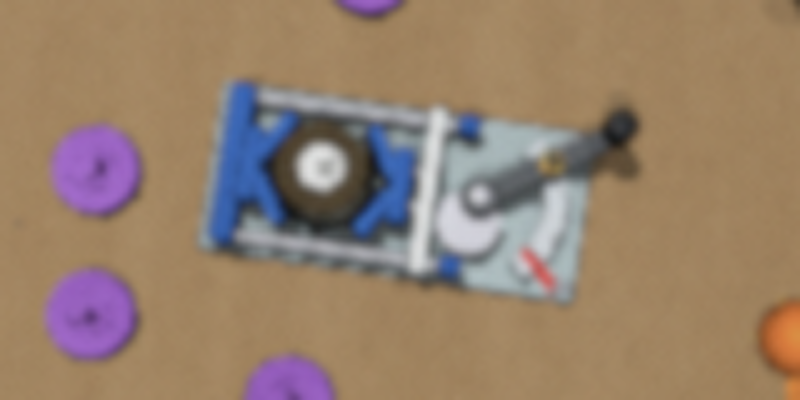

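The crop confirms it: the cap with its white mark is at crop (322,167). The lever pivot is at (481,195), the grip at (621,125) and the red notch at (537,270). The neighbouring discs are purple decoys. I'll move over the clamp and look with the wrist camera.

Careful with the scale: shifts go in shares of 1 m and turns go in shares of 120 degrees. That gives: 30.2 cm / 100 = 0.302, 27.5 cm / 100 = 0.275.

Call:
send_rows(
  plan=[
    [[0.037,0.034,-0.01,0,0,0],[0.075,0.068,-0.02,0,0,0],[0.113,0.102,-0.03,0,0,0],[0.151,0.136,-0.04,0,0,0],[0.189,0.17,-0.05,0,0,0],[0.227,0.204,-0.06,0,0,0],[0.265,0.239,-0.07,0,0,0],[0.302,0.275,-0.08,0,0,0]],
  ],
)

```text
clock: 0.82
tool_pos: [0.3594, 0.3689, 0.2911]
orientation: [-180.0, 0.0, -16.0]
force: [0.6, -0.2, -0.5]
opening: 0.0876
gripper_force: 0.0
```

```bash
python3 - <<'E'
from h import *
o=ctrl.get_obs();print(o["joint_pos"],o["tool_pos"],o["force"]);print(delta([.48,-.05,.30],[180,0,-58]))
E
```

```text
[ 6.76031931e+01  3.14900807e+00 -1.31763647e+01 -3.52075460e-03
 -7.36655894e+01  6.38635520e+00] [0.35944298 0.36888334 0.29112519] [ 0.56313804 -0.18289355 -0.49056494]
(array([23.14, 36.94, -0.89]), array([-1.000e-02,  1.000e-02,  4.199e+01]))
```

Converted, 29 cm / 100 = 0.29, 25 cm / 100 = 0.25, 42 degrees / 120 = 0.35.

Call:
send_rows(
  plan=[
    [[0.025,0.03,0,0,0,0.0417],[0.05,0.06,0,0,0,0.0833],[0.075,0.09,0,0,0,0.1333],[0.1,0.13,0,0,0,0.1833],[0.125,0.17,0,0,0,0.2333],[0.15,0.21,0,0,0,0.2833],[0.172,0.25,0,0,0,0.3167],[0.19,0.29,0,0,0,0.35]],
  ],
)

```text
clock: 1.48
tool_pos: [0.4576, 0.06, 0.2908]
orientation: [-180.0, 0.0, -58.2]
force: [2.2, 0.6, -0.5]
opening: 0.0878
gripper_force: 0.0
```

Call:
send_rows(
  plan=[
    [[0,0,0,0,0,0],[0,0,0,0,0,0],[0,0,0,0,0,0],[0,0,0,0,0,0]],
  ],
)

```text
clock: 1.82
tool_pos: [0.4574, 0.0626, 0.2906]
orientation: [180.0, 0.0, -58.0]
force: [-0.7, -0.2, 0.2]
opening: 0.0876
gripper_force: 0.0
```

```bash
python3 - <<'E'
from h import *;import pickle
s=ctrl.snapshot("wrist");t=ctrl.snapshot("top");pickle.dump((s,t),open("s1.pkl","wb"))
cv2.imwrite("pics/w1.png",s["img"][:,:,::-1])
o=ctrl.get_obs();print(o["joint_pos"],o["tool_pos"],o["orientation"],o["clock"]);print(np.round(s["pose"],4))
E
```

```text
[ 3.23885484e+01 -2.33809823e+00 -1.87761196e+01 -7.24692562e-03
 -7.35685283e+01 -2.86373854e-01] [0.45742627 0.0630835  0.2906463 ] [ 1.79993416e+02  6.91789415e-03 -5.78998762e+01] 1.9167
[[-0.8478 -0.5126 -0.1362  0.4938]
 [-0.5304  0.8201  0.2147  0.0046]
 [ 0.0016  0.2542 -0.9671  0.4479]
 [ 0.      0.      0.      1.    ]]
```

View pics/w1.png

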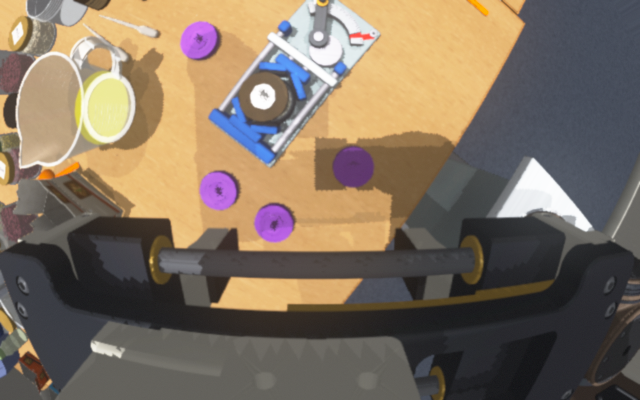

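The wrist view shows the clamp at the top, cut off: cap at (265,95), pivot at (318,38), grip out of frame. I'll shift 10 cm forward so everything is in view.

Converted, 10 cm / 100 = 0.1, 7 cm / 100 = 0.07.

Call:
send_rows(
  plan=[
    [[0.035,0,0,0,0,0],[0.07,0,0,0,0,0],[0.1,0,0,0,0,0],[0.1,0,0,0,0,0],[0.1,0,0,0,0,0],[0.1,0,0,0,0,0],[0.1,0,0,0,0,0]],
  ],
)

```text
clock: 2.5
tool_pos: [0.5102, -0.0218, 0.2908]
orientation: [-180.0, 0.0, -57.9]
force: [0.3, 0.2, -0.4]
opening: 0.0873
gripper_force: 0.0
```

```bash
python3 - <<'E'
from h import *;import pickle
s=ctrl.snapshot("wrist");pickle.dump(s,open("s2.pkl","wb"))
c=s["img"][0:230,150:470,::-1];cv2.imwrite("pics/w2.png",cv2.resize(c,None,fx=2.5,fy=2.5,interpolation=cv2.INTER_CUBIC))
o=ctrl.get_obs();print(o["joint_pos"],o["tool_pos"],o["orientation"],o["clock"]);print(np.round(s["pose"],4))
E
```

```text
[ 1.96077872e+01  2.70870861e+00 -1.36770521e+01 -5.49230672e-03
 -7.35972378e+01  1.24714705e+01] [ 0.51021429 -0.0218126   0.29088625] [-1.79982262e+02  1.47336864e-03 -5.79222922e+01] 2.55
[[-0.8476 -0.5129 -0.1362  0.5466]
 [-0.5307  0.8199  0.2147 -0.0799]
 [ 0.0016  0.2542 -0.9671  0.448 ]
 [ 0.      0.      0.      1.    ]]
```

View pics/w2.png

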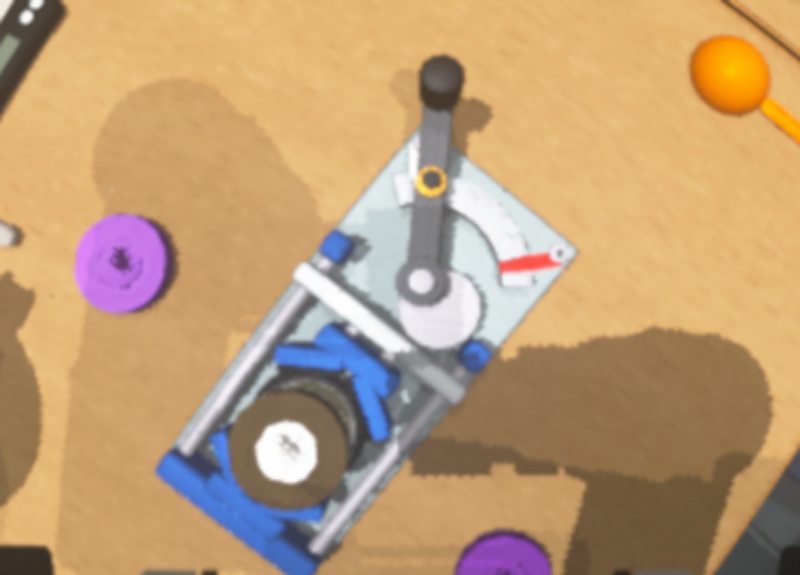

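In this crop, the grip top is at (442,74), the pivot at (422,282), the red notch at (530,264) and the cap centre at (289,450). The base's right corner is at (577,250).

```bash
python3 - <<'E'
from h import *;import pickle
s=pickle.load(open("s2.pkl","rb"));f=lambda u,v,z:onz(s,150+u/2.5,v/2.5,z,True)
img=s["img"]
# cap: brown mask, fit circle on hull cast on z=.091
hsv=cv2.cvtColor(img,cv2.COLOR_RGB2HSV)
m=((cv2.inRange(hsv,(5,60,30),(25,255,135))>0)).astype(np.uint8)
roi=np.zeros_like(m);roi[150:210,235:295]=1;m*=roi
w=((hsv[...,1]<50)&(hsv[...,2]>190)).astype(np.uint8)*roi
for nm,mm in(("brown",m),("white",w)):
    n,l,st,_=cv2.connectedComponentsWithStats(mm);k=1+np.argmax(st[1:,4])
    c=max(cv2.findContours((l==k).astype(np.uint8),0,1)[0],key=len)[:,0]
    P=np.array([onz(s,u,v,.091,True)[:2] for u,v in c],np.float32)
    print(nm,st[k],cv2.minEnclosingCircle(P*1000),cv2.fitEllipse(P*1000))
g=f(442,74,.088);p=f(422,282,.05)
print("grip",g,"pivot",p,"dist",np.linalg.norm((g-p)[:2]),"bear",np.degrees(np.arctan2(*(g-p)[[1,0]])))
A=f(577,250,.01);B=f(427,124,.01);print("corners",A,B,np.linalg.norm(A-B),np.degrees(np.arctan2(*(B-A)[[1,0]])))
t=pickle.load(open("s0.pkl","rb"))["top"]
ft=lambda u,v,z:onz(t,240+u/5,170+v/5,z)
print("top: grip",ft(621,122,.088),"pivot",ft(481,195,.05),"cap",ft(322,167,.091),"corners",ft(570,300,.01),ft(205,245,.01))
E
```

```text
brown [ 242  156   47   47 1159] ((560.024169921875, 11.997179985046387), 28.822654724121094) ((559.7393798828125, 12.167104721069336), (55.395118713378906, 55.75009536743164), 115.80029296875)
white [252 168  25  25 469] ((560.3732299804688, 13.519417762756348), 15.358755111694336) ((559.97900390625, 13.491488456726074), (28.640438079833984, 29.147676467895508), 173.76205444335938)
grip [ 0.59203764 -0.17719561  0.088     ] pivot [ 0.54697387 -0.08857972  0.05      ] dist 0.09941589283823155 bear -63.0453312138074
corners [ 0.48338929 -0.15309158  0.01      ] [ 0.59296341 -0.16809872  0.01      ] 0.11059702445234984 -7.798639524671121
top: grip [ 0.5935877  -0.17894304  0.088     ] pivot [ 0.54838559 -0.09214114  0.05      ] cap [0.55908738 0.01080558 0.091     ] corners [ 0.4835195  -0.15497144  0.01      ] [0.5137795 0.0912333 0.01     ]
```

Converted, 17.6 cm / 100 = 0.176, 15 cm / 100 = 0.15, 5 degrees / 120 = 0.0417.

Call:
send_rows(
  plan=[
    [[0.03,0.003,0.02,0,0,0.0083],[0.06,0.005,0.04,0,0,0.0167],[0.09,0.007,0.06,0,0,0.025],[0.12,0.009,0.085,0,0,0.0333],[0.15,0.011,0.11,0,0,0.0417],[0.176,0.013,0.13,0,0,0.0417],[0.176,0.013,0.13,0,0,0.0417],[0.176,0.013,0.13,0,0,0.0417]],
  ],
  fingers=0.55,
)

```text
clock: 3.22
tool_pos: [0.5921, -0.1792, 0.1589]
orientation: [179.8, 0.1, -63.1]
force: [0.5, -0.3, 1.0]
opening: 0.049
gripper_force: 0.0
```

```bash
python3 - <<'E'
from h import *;import pickle
s=ctrl.snapshot("wrist")
c=s["img"][0:270,150:510,::-1];cv2.imwrite("pics/w3.png",cv2.resize(c,None,fx=2.2,fy=2.2,interpolation=cv2.INTER_CUBIC))
o=ctrl.get_obs();print(o["joint_pos"],o["tool_pos"],o["orientation"],o["clock"],o["opening"])
print(delta([.5925,-.178,.057],[180,0,-63]),proj(s,[.5925,-.178,.088],True),proj(s,np.r_[o["tool_pos"][:2],.088],True))
E
```

```text
[ 1.28237507e+00  1.81468484e+01 -1.18749651e+01  5.96235463e-03
 -6.00320007e+01  2.57002147e+01] [ 0.59257229 -0.17861717  0.16050086] [ 1.79949270e+02  1.86855515e-02 -6.30144378e+01] 3.2667 0.04860846203891409
(array([-0.05, -0.03, 10.35]), array([ 0.05,  0.02, -0.01])) (np.float64(314.0182242749687), np.float64(210.07304231673336)) (np.float64(314.2963182422401), np.float64(209.34803649152354))
```

View pics/w3.png

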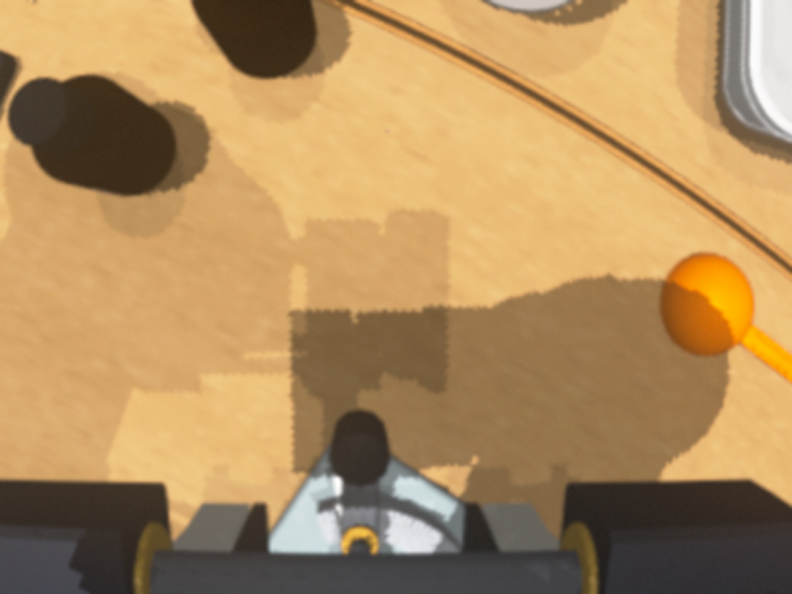

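The grip top sits at crop (360,458), centred between the pads at 258 and 475, and the clearance is fine. I'll descend and close.

Converted, 10.3 cm / 100 = 0.103, 8.5 cm / 100 = 0.085.

Call:
send_rows(
  plan=[
    [[0,0,0.03,0,0,0],[0,0,0.06,0,0,0],[0,0,0.085,0,0,0],[0,0,0.103,0,0,0],[0,0,0.103,0,0,0],[0,0,0.103,0,0,0]],
  ],
)

```text
clock: 3.77
tool_pos: [0.593, -0.1779, 0.0589]
orientation: [-180.0, -0.0, -62.9]
force: [-1.0, 0.0, 1.2]
opening: 0.0483
gripper_force: 0.0
```

Call:
send_rows(
  plan=[
    [[0,0,0,0,0,0],[0,0,0,0,0,0],[0,0,0,0,0,0],[0,0,0,0,0,0],[0,0,0,0,0,0]],
  ],
  fingers=0,
)

```text
clock: 4.18
tool_pos: [0.5934, -0.1791, 0.0588]
orientation: [-179.9, -0.1, -63.0]
force: [-1.3, 1.9, 2.7]
opening: 0.0215
gripper_force: 30.0
```

```bash
python3 - <<'E'
from h import *
o=ctrl.get_obs();print(o["tool_pos"],o["orientation"],o["opening"],o["gripper_force"],o["force"])
# arc rows: pivot, relative to current pose, tool axes
piv=np.array([.5485,-.0895]);p=o["tool_pos"];R0=R.from_euler('xyz',o["orientation"],degrees=True)
v=p[:2]-piv;print("r,bear",np.hypot(*v),np.degrees(np.arctan2(v[1],v[0])))
for a in range(5,81,5):
    c,si=np.cos(np.radians(-a)),np.sin(np.radians(-a))
    q=piv+np.array([c*v[0]-si*v[1],si*v[0]+c*v[1]])
    print(a,np.round(R0.inv().apply(np.r_[q-p[:2],0])*100,2)[:2],np.round(q,4))
E
```

```text
[ 0.59340296 -0.17910553  0.05875187] [-1.79895082e+02 -5.44137689e-02 -6.30274337e+01] 0.021469055961344734 30.022196173667908 [-1.30684517  1.92603711  2.70276929]
r,bear 0.10022687293207816 -63.383716686653194
5 [-0.04  0.87] [ 0.5854 -0.1827]
10 [-0.16  1.74] [ 0.5772 -0.1855]
15 [-0.36  2.59] [ 0.5687 -0.1877]
20 [-0.63  3.42] [ 0.56   -0.1891]
25 [-0.97  4.23] [ 0.5513 -0.1897]
30 [-1.37  5.  ] [ 0.5426 -0.1896]
35 [-1.85  5.74] [ 0.5339 -0.1887]
40 [-2.38  6.43] [ 0.5253 -0.187 ]
45 [-2.98  7.07] [ 0.5169 -0.1846]
50 [-3.63  7.66] [ 0.5087 -0.1815]
55 [-4.32  8.18] [ 0.5009 -0.1777]
60 [-5.07  8.65] [ 0.4934 -0.1732]
65 [-5.84  9.05] [ 0.4863 -0.1681]
70 [-6.65  9.38] [ 0.4797 -0.1623]
75 [-7.49  9.63] [ 0.4736 -0.1561]
80 [-8.34  9.82] [ 0.4681 -0.1493]
```

Converted, 6.4 cm / 100 = 0.064, 5.7 cm / 100 = 0.057, 40 degrees / 120 = 0.3333.

Call:
send_rows(
  plan=[
    [[0,0.009,0,0,0,0.0417],[-0.002,0.017,0,0,0,0.0833],[-0.004,0.026,0,0,0,0.125],[-0.006,0.034,0,0,0,0.1667],[-0.01,0.042,0,0,0,0.2083],[-0.014,0.05,0,0,0,0.25],[-0.019,0.057,0,0,0,0.2917],[-0.024,0.064,0,0,0,0.3333]],
  ],
)

```text
clock: 4.85
tool_pos: [0.5266, -0.1872, 0.0588]
orientation: [-179.7, 0.0, -103.2]
force: [5.1, 0.4, -1.3]
opening: 0.0214
gripper_force: 30.0
```

```bash
cat > arc.py <<'E'
from h import *
o=ctrl.get_obs();print(o["tool_pos"],o["orientation"],o["opening"],o["gripper_force"],o["force"])
piv=np.array([.5485,-.0895]);p=o["tool_pos"];R0=R.from_euler('xyz',o["orientation"],degrees=True)
v=p[:2]-piv;print("r,bear",np.hypot(*v),np.degrees(np.arctan2(v[1],v[0])))
for b in range(-105,-145,-5):
    q=piv+.1*np.array([np.cos(np.radians(b)),np.sin(np.radians(b))])
    print(b,np.round(R0.inv().apply(np.r_[q-p[:2],0])*100,2)[:2])
E
python3 arc.py
```

```text
[ 0.52664204 -0.18720901  0.05876658] [-1.79747359e+02  2.22622526e-03 -1.03204269e+02] 0.021435586337500093 29.995248913764954 [ 5.05446074  0.35246656 -1.27383983]
r,bear 0.1001240269065937 -102.60972108521379
-105 [-0.02  0.42]
-110 [-0.08  1.29]
-115 [-0.22  2.15]
-120 [-0.44  2.99]
-125 [-0.73  3.82]
-130 [-1.09  4.61]
-135 [-1.51  5.37]
-140 [-2.    6.09]
```

Converted, 5.8 cm / 100 = 0.058, 5.2 cm / 100 = 0.052, 35 degrees / 120 = 0.2917.

Call:
send_rows(
  plan=[
    [[-0.001,0.011,0,0,0,0.05],[-0.002,0.02,0,0,0,0.0917],[-0.004,0.028,0,0,0,0.1333],[-0.007,0.037,0,0,0,0.175],[-0.01,0.045,0,0,0,0.2167],[-0.014,0.052,0,0,0,0.2583],[-0.018,0.058,0,0,0,0.2917],[-0.018,0.058,0,0,0,0.2917]],
  ],
)

```text
clock: 5.52
tool_pos: [0.4738, -0.1563, 0.0587]
orientation: [-179.8, 0.1, -138.2]
force: [3.3, -1.0, 1.1]
opening: 0.0212
gripper_force: 30.0
```

```bash
python3 arc.py
```

```text
[ 0.47379431 -0.15632588  0.05866762] [-1.79813172e+02  1.40646645e-01 -1.38243615e+02] 0.02120637519202006 30.010266602039337 [ 3.28995158 -1.02403976  1.11564613]
r,bear 0.10023291697306184 -138.18666981842753
-105 [-1.66 -5.47]
-110 [-1.21 -4.72]
-115 [-0.83 -3.94]
-120 [-0.53 -3.12]
-125 [-0.29 -2.28]
-130 [-0.13 -1.42]
-135 [-0.04 -0.56]
-140 [-0.03  0.32]
```

Converted, 0.3 cm / 100 = 0.003, 0.2 cm / 100 = 0.002, 1 degrees / 120 = 0.0083.

Call:
send_rows(
  plan=[
    [[0,0.002,0,0,0,0.0083],[0,0.003,0,0,0,0.0083],[0,0.003,0,0,0,0.0083]],
  ],
)

```text
clock: 5.77
tool_pos: [0.4729, -0.1553, 0.0588]
orientation: [-179.7, 0.1, -139.0]
force: [7.0, -12.3, -5.7]
opening: 0.0213
gripper_force: 30.0
```

Call:
send_rows(
  plan=[
    [[0,0,0,0,0,0],[0,0,0,0,0,0],[0,0,0,0,0,0],[0,0,0,0,0,0]],
  ],
  fingers=0.55,
)

```text
clock: 6.1
tool_pos: [0.47, -0.1539, 0.0578]
orientation: [180.0, -0.0, -139.0]
force: [-1.0, 0.0, -0.7]
opening: 0.0428
gripper_force: 0.0
```

Converted, -20 cm / 100 = -0.2, -17 cm / 100 = -0.17, -28 degrees / 120 = -0.2333.

Call:
send_rows(
  plan=[
    [[0,0,-0.03,0,0,0],[0,0,-0.06,0,0,0],[0,0,-0.09,0,0,0],[0,0,-0.13,0,0,0],[-0.03,0,-0.17,0,0,-0.0583],[-0.06,0,-0.2,0,0,-0.1167],[-0.09,0,-0.2,0,0,-0.175],[-0.12,0,-0.2,0,0,-0.2333]],
  ],
  fingers=1,
)

```text
clock: 6.77
tool_pos: [0.5633, -0.074, 0.2616]
orientation: [-179.7, 0.2, -110.7]
force: [0.8, -1.6, 0.3]
opening: 0.0872
gripper_force: 0.0
```

```bash
python3 - <<'E'
from h import *;import pickle
s=ctrl.snapshot("wrist");t=ctrl.snapshot("top");pickle.dump((s,t),open("s4.pkl","wb"))
a=cv2.resize(s["img"][0:240,120:520,::-1],None,fx=2,fy=2,interpolation=cv2.INTER_CUBIC)
cv2.imwrite("pics/w4.png",a)
o=ctrl.get_obs();print(o["joint_pos"],o["tool_pos"],o["orientation"],o["clock"],o["opening"])
print(proj(s,[.5625,.015,.091],True),proj(s,[.4745,-.157,.088],True))
E
```

```text
[ 1.23729061e+01  9.38794738e+00 -1.03576474e+01 -1.62327935e-02
 -7.02092482e+01 -3.29883645e+01] [ 0.56340861 -0.0726634   0.25762581] [-1.79970442e+02  3.74013957e-02 -1.10620939e+02] 6.8667 0.0873503874315141
(np.float64(344.4069594019803), np.float64(252.44763985369985)) (np.float64(367.55374602268364), np.float64(81.71332626343553))
```

View pics/w4.png

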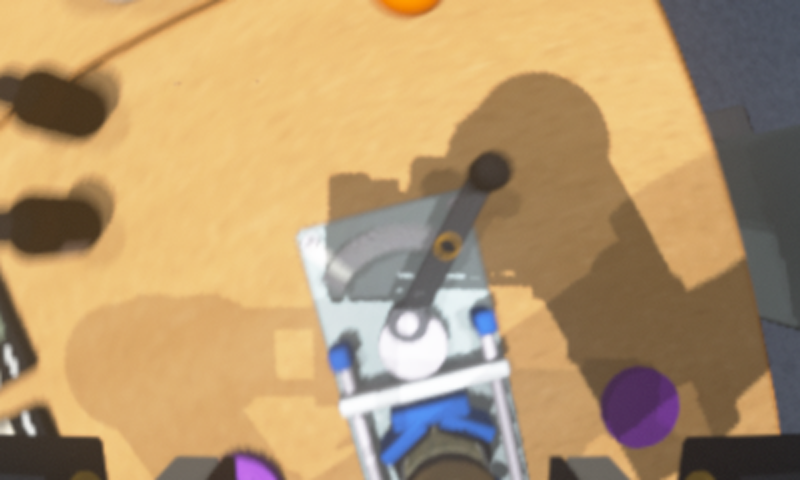

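The lever lies on the red notch, with the grip at crop (490,172) and the pivot at (407,322). The fine check comes next. I'll now place the wrist camera right above the cap.

Converted, -15.2 cm / 100 = -0.152, -12.5 cm / 100 = -0.125, -10 degrees / 120 = -0.0833.

Call:
send_rows(
  plan=[
    [[-0.035,0.01,0.005,0,0,-0.0167],[-0.07,0.02,0.01,0,0,-0.0333],[-0.1,0.03,0.015,0,0,-0.05],[-0.125,0.038,0.022,0,0,-0.0667],[-0.152,0.045,0.03,0,0,-0.0833],[-0.152,0.045,0.03,0,0,-0.0833],[-0.152,0.045,0.03,0,0,-0.0833],[-0.152,0.045,0.03,0,0,-0.0833]],
  ],
)

```text
clock: 7.53
tool_pos: [0.573, 0.0826, 0.2275]
orientation: [180.0, -0.0, -101.0]
force: [-0.3, -0.9, 0.2]
opening: 0.0877
gripper_force: 0.0
```

```bash
python3 - <<'E'
from h import *;import pickle
s,t=pickle.load(open("s4.pkl","rb"))
f=lambda u,v,z:onz(s,120+u/2,v/2,z,True)
g=f(490,168,.088);p=f(407,322,.05);print("grip",g,"piv",p,np.linalg.norm((g-p)[:2]),np.degrees(np.arctan2(*(g-p)[[1,0]])))
a,b=f(300,232,.01),f(470,188,.01);print("base",a,b,np.degrees(np.arctan2(*(a-b)[[1,0]])))
s=ctrl.snapshot("wrist");pickle.dump(s,open("s5.pkl","wb"));img=s["img"]
hsv=cv2.cvtColor(img,cv2.COLOR_RGB2HSV)
u0,v0=map(int,proj(s,[.5625,.015,.091],True));print(u0,v0)
roi=np.zeros(img.shape[:2],np.uint8);cv2.circle(roi,(u0,v0),62,1,-1)
w=((hsv[...,1]<50)&(hsv[...,2]>190)).astype(np.uint8)*roi
n,l,st,ce=cv2.connectedComponentsWithStats(w);k=min(range(1,n),key=lambda i:np.hypot(*(ce[i]-[u0,v0])) if st[i,4]>150 else 1e9)
c=max(cv2.findContours((l==k).astype(np.uint8),0,1)[0],key=len)[:,0]
P=np.array([onz(s,u,v,.091,True)[:2] for u,v in c],np.float32)
print("white",st[k],cv2.fitEllipse(P*1000))
m=cv2.inRange(hsv,(5,60,30),(25,255,135))*roi
n,l,st,ce=cv2.connectedComponentsWithStats(m);k=1+np.argmax(st[1:,4])
c=max(cv2.findContours((l==k).astype(np.uint8),0,1)[0],key=len)[:,0]
P=np.array([onz(s,u,v,.091,True)[:2] for u,v in c],np.float32)
print("brown",st[k],cv2.minEnclosingCircle(P*1000),cv2.fitEllipse(P*1000))
r=img[max(0,v0-100):v0+100,u0-130:u0+130,::-1];cv2.imwrite("pics/w5.png",cv2.resize(r,None,fx=3,fy=3,interpolation=cv2.INTER_CUBIC))
o=ctrl.get_obs();print(o["tool_pos"],o["orientation"],o["clock"])
E
```

```text
grip [ 0.47798617 -0.15553478  0.088     ] piv [ 0.54962205 -0.08757091  0.05      ] 0.0987460819552867 -136.50675408130826
base [ 0.59530448 -0.16357629  0.01      ] [ 0.48091514 -0.15135823  0.01      ] -6.096712642959703
312 119
white [301 104  29  31 687] ((560.8565063476562, 15.175185203552246), (26.391990661621094, 28.024887084960938), 10.060754776000977)
brown [ 285   90   60   60 1411] ((561.2839965820312, 15.526591300964355), 28.71365737915039) ((561.0345458984375, 15.50627326965332), (50.56904602050781, 52.48076629638672), 161.75282287597656)
[0.57318646 0.08225476 0.2278749 ] [ 1.79993010e+02 -9.81092667e-03 -1.01070497e+02] 7.5833
```

View pics/w5.png

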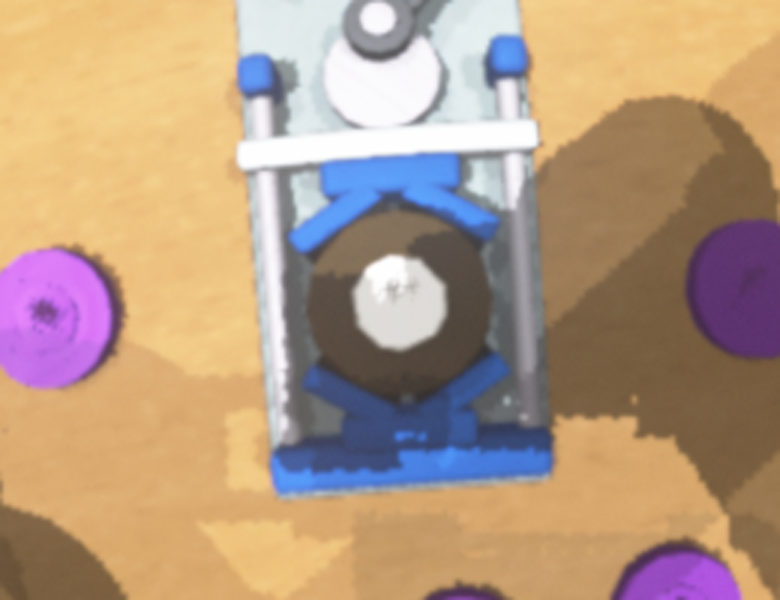

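The jar is now held by both jaws and the cap centre has moved to (0.561, 0.0155). Next I'll lower over the cap.

Converted, 15.1 cm / 100 = 0.151, 10.8 cm / 100 = 0.108.

Call:
send_rows(
  plan=[
    [[0.03,0,0.02,0,0,0],[0.055,0,0.05,0,0,0],[0.068,-0.001,0.08,0,0,0],[0.068,-0.001,0.108,0,0,0],[0.068,-0.001,0.13,0,0,0],[0.068,-0.001,0.143,0,0,0],[0.068,-0.001,0.151,0,0,0],[0.068,-0.001,0.151,0,0,0]],
  ],
  fingers=1,
)

```text
clock: 8.25
tool_pos: [0.5605, 0.0147, 0.0755]
orientation: [179.9, -0.1, -101.1]
force: [-0.7, -0.8, -0.5]
opening: 0.0876
gripper_force: 0.0
```

Call:
send_rows(
  plan=[
    [[0,0,0,0,0,0],[0,0,0,0,0,0],[0,0,0,0,0,0]],
  ],
)

```text
clock: 8.5
tool_pos: [0.5622, 0.016, 0.078]
orientation: [-179.9, 0.1, -101.0]
force: [0.1, -0.1, -0.3]
opening: 0.0874
gripper_force: 0.0
```

```bash
python3 - <<'E'
from h import *
o=ctrl.get_obs();print(o["tool_pos"],o["orientation"],o["force"],o["moment"]);print(delta([.561,.0155,.076],[180,0,-101]))
E
```

```text
[0.56220574 0.0160204  0.07803615] [-1.79889728e+02  5.66802251e-02 -1.01028149e+02] [ 0.08929247 -0.11554988 -0.27042928] [ 0.11491954 -0.04496273 -0.00468026]
(array([0.07, 0.11, 0.2 ]), array([-0.11,  0.06, -0.03]))
```

Converted, 0.1 cm / 100 = 0.001.

Call:
send_rows(
  plan=[
    [[0,0.001,0.001,0,0,0],[0,0.001,0.001,0,0,0],[0,0.001,0.001,0,0,0],[0,0.001,0.001,0,0,0],[0,0.001,0.001,0,0,0],[0,0.001,0.001,0,0,0]],
  ],
  fingers=0,
)

```text
clock: 9.0
tool_pos: [0.561, 0.0161, 0.076]
orientation: [-179.9, 0.0, -101.0]
force: [2.2, -0.7, -1.0]
opening: 0.0601
gripper_force: 30.0
```

```bash
python3 - <<'E'
from h import *
o=ctrl.get_obs();print(o["tool_pos"],o["orientation"],o["force"],o["moment"],o["opening"],o["gripper_force"]);s=ctrl.snapshot("wrist");cv2.imwrite("pics/w6.png",s["img"][:,:,::-1])
E
```

```text
[0.56103865 0.01609603 0.07598004] [-1.79939480e+02  1.31184567e-02 -1.01019102e+02] [ 2.19278935 -0.66413501 -1.04125653] [-0.32285157 -0.7838978  -0.10006915] 0.06011729441534175 30.000033527612686
```

Gripped at a 60.1 mm opening with 30 N. I'll start the anticlockwise turn, which is a negative tool z turn.

Converted, -20 degrees / 120 = -0.1667.

Call:
send_rows(
  plan=[
    [[0,0,0,0,0,-0.025],[0,0,0,0,0,-0.05],[0,0,0,0,0,-0.075],[0,0,0,0,0,-0.1],[0,0,0,0,0,-0.1333],[0,0,0,0,0,-0.1667]],
  ],
)

```text
clock: 9.55
tool_pos: [0.5609, 0.0161, 0.0763]
orientation: [-179.9, 0.0, -80.9]
force: [0.7, -1.4, 4.1]
opening: 0.0605
gripper_force: 30.0
```

```bash
python3 - <<'E'
from h import *
o=ctrl.get_obs();print(o["tool_pos"],o["orientation"],o["force"],o["moment"],o["tau"][5],o["opening"],o["gripper_force"]);s=ctrl.snapshot("wrist");cv2.imwrite("pics/w7.png",s["img"][:,:,::-1])
a,b=[cv2.imread(f"pics/w{k}.png")[150:320,200:440] for k in(6,7)]
cv2.imwrite("pics/cmp.png",cv2.resize(np.vstack([a,b]),None,fx=1.7,fy=1.7,interpolation=cv2.INTER_CUBIC))
E
```

```text
[0.56092563 0.01606616 0.07632544] [-1.79946042e+02  1.61066050e-03 -8.08810491e+01] [ 0.68076407 -1.35227559  4.09166411] [-0.34457273 -0.3505669  -1.09231784] -0.47056082636117935 0.06048666986460485 30.00458735972643
```

View pics/cmp.png

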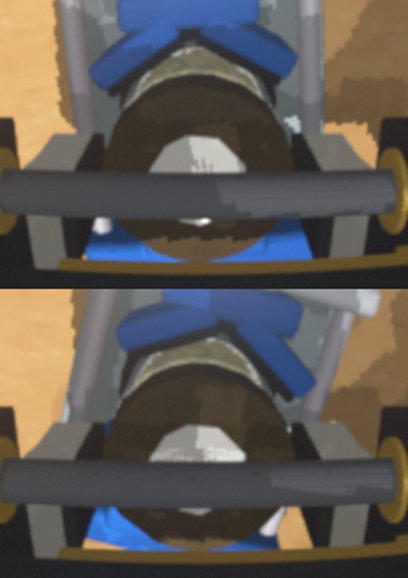

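Upper frame is before the turn, lower after: the clamp has rotated about 20° in view. The label at (200,160) and (200,450) stays put between the fingers, as far as it can be read. The torque is moderate, so I'll continue.

Converted, -23 degrees / 120 = -0.1917.

Call:
send_rows(
  plan=[
    [[0,0,0,0,0,-0.0333],[0,0,0,0,0,-0.0667],[0,0,0,0,0,-0.1],[0,0,0,0,0,-0.1333],[0,0,0,0,0,-0.1667],[0,0,0,0,0,-0.1917]],
  ],
)

```text
clock: 10.1
tool_pos: [0.561, 0.0161, 0.0766]
orientation: [-179.9, -0.0, -57.9]
force: [-0.7, -0.2, 7.6]
opening: 0.0604
gripper_force: 30.0
```

```bash
python3 - <<'E'
from h import *
o=ctrl.get_obs();print(o["tool_pos"],o["orientation"],o["force"],o["moment"],o["tau"][5],o["opening"],o["gripper_force"]);s=ctrl.snapshot("wrist");cv2.imwrite("pics/w8.png",s["img"][:,:,::-1])
E
```

```text
[0.5610363  0.01609117 0.07662485] [-1.79935805e+02 -3.90049750e-02 -5.79017997e+01] [-0.70949861 -0.16780791  7.60137241] [-0.17313263  0.1765167  -0.19676359] -0.5998417362570763 0.0604347151636909 30.001060450449586
```

Converted, -15 degrees / 120 = -0.125.

Call:
send_rows(
  plan=[
    [[0,0,0,0,0,-0.0333],[0,0,0,0,0,-0.0667],[0,0,0,0,0,-0.1],[0,0,0,0,0,-0.125],[0,0,0,0,0,-0.125]],
  ],
)

```text
clock: 10.57
tool_pos: [0.5614, 0.0163, 0.0769]
orientation: [-179.9, -0.1, -42.9]
force: [0.6, 0.1, 7.8]
opening: 0.0604
gripper_force: 30.0
```

Converted, -14 degrees / 120 = -0.1167.

Call:
send_rows(
  plan=[
    [[0,0,0,0,0,-0.025],[0,0,0,0,0,-0.05],[0,0,0,0,0,-0.075],[0,0,0,0,0,-0.1],[0,0,0,0,0,-0.1167],[0,0,0,0,0,-0.1167]],
  ],
)

```text
clock: 11.07
tool_pos: [0.5615, 0.0163, 0.0769]
orientation: [-179.9, -0.1, -29.0]
force: [0.9, 0.7, 8.0]
opening: 0.0601
gripper_force: 30.0
```

```bash
python3 - <<'E'
from h import *
o=ctrl.get_obs();print(o["tool_pos"],o["orientation"],o["force"],o["moment"],o["tau"][5],o["opening"],o["gripper_force"],o["joint_pos"]);s=ctrl.snapshot("wrist");cv2.imwrite("pics/w9.png",s["img"][:,:,::-1])
E
```

```text
[0.56148591 0.01630693 0.07690571] [-1.79928449e+02 -1.02665413e-01 -2.89551895e+01] [0.92559651 0.71192684 7.97271936] [-0.02691351  0.12772721  0.08572002] 0.6391045823693275 0.060062928459988785 30.000927625223994 [ 2.16530544e+01  1.81516534e+01 -2.47563355e+01  4.64210385e-02
 -4.69715704e+01  3.93601800e+01]
```

The upward force has levelled off at 8 N, which is the liner's push, and the thread torque has gone. I'll test by lifting 3 mm.

Converted, -0.3 cm / 100 = -0.003, -0.2 cm / 100 = -0.002.

Call:
send_rows(
  plan=[
    [[0,0,-0.001,0,0,0],[0,0,-0.002,0,0,0],[0,0,-0.003,0,0,0],[0,0,-0.003,0,0,0]],
  ],
)

```text
clock: 11.45
tool_pos: [0.5602, 0.0161, 0.0786]
orientation: [180.0, 0.0, -29.1]
force: [0.4, 0.7, -0.6]
opening: 0.0602
gripper_force: 30.0
```

The force fell to about −0.6 N, the cap's own weight, so the cap is free. I'll lift it straight up.

Converted, -2.5 cm / 100 = -0.025, -2 cm / 100 = -0.02.

Call:
send_rows(
  plan=[
    [[0,0,-0.004,0,0,0],[0,0,-0.008,0,0,0],[0,0,-0.012,0,0,0],[0,0,-0.016,0,0,0],[0,0,-0.02,0,0,0],[0,0,-0.025,0,0,0],[0,0,-0.025,0,0,0],[0,0,-0.025,0,0,0]],
  ],
)

```text
clock: 12.12
tool_pos: [0.5606, 0.0161, 0.1042]
orientation: [-180.0, -0.0, -29.0]
force: [-0.3, -0.1, -0.3]
opening: 0.0601
gripper_force: 30.0
```

Call:
send_rows(
  plan=[
    [[0,0,0,0,0,0],[0,0,0,0,0,0],[0,0,0,0,0,0],[0,0,0,0,0,0],[0,0,0,0,0,0],[0,0,0,0,0,0]],
  ],
)

```text
clock: 12.62
tool_pos: [0.5604, 0.016, 0.1036]
orientation: [180.0, 0.0, -29.0]
force: [-0.1, -0.0, -0.4]
opening: 0.0607
gripper_force: 30.0
```

```bash
python3 - <<'E'
from h import *
o=ctrl.get_obs();print(o["tool_pos"],o["orientation"],o["force"],o["moment"],o["opening"],o["gripper_force"])
w=ctrl.snapshot("wrist")["img"][120:330,190:450,::-1];s=ctrl.snapshot("side");u,v=map(int,proj(s,[.5611,.0155,.08]))
c=s["img"][v-70:v+70,u-80:u+80,::-1]
cv2.imwrite("pics/fin.png",np.hstack([cv2.resize(w,(520,420)),cv2.resize(c,(270,420),interpolation=cv2.INTER_CUBIC)]))
E
```

```text
[0.56038481 0.01604103 0.1036268 ] [ 1.79989886e+02  7.65723541e-03 -2.90292120e+01] [-0.10736863 -0.02878297 -0.37228266] [-0.00159597  0.00577087  0.01078401] 0.060666132678536065 30.000043585896492
```

View pics/fin.png

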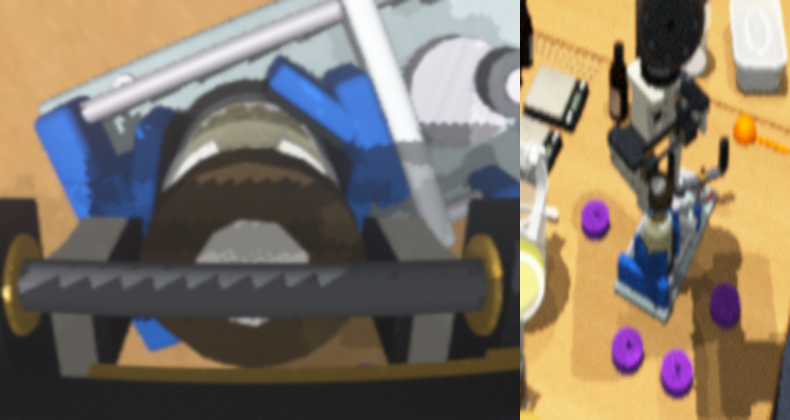

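The cap is held level between the fingers at (255,255) in the left panel. The jar is still in the jaws with its rim visible below. The side view shows a gap between cap and jar, and the lever grip at (724,155) is still on the red side. I'll hand it in.

```bash
python3 -c "
from plant import ctrl
print(ctrl.close_job())"
```

```text
the job is handed in; nothing more can be done
None
```

The job is handed in at about 12.7 s on the robot's clock: the lever is in the red notch, and the unscrewed cap is held level about 2 cm above the mouth of the clamped jar (no verdict came back).

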